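Load the flower press and give its hand wheel one turn

TASK

Load the flower press: with your fingertips push the packet of pressing boards that sticks out of the front of the press straight in until its front edge is flush with the front edge of the press bed. Then push the hand wheel round by its upright handle, clockwise seen from above, through exactly one full turn, so that the platen nips the boards, and take your hand away. Only push with the fingers: do not grip or lift anything, and leave the craft things around the press where they are.

Things in the scene. Friction and masses are not known exactly. Their poses are not given: they have to be found in the camera images.
- press: Grey and steel bench screw press, bolted to the table. Origin: on the table under the screw axis; x points from its open front (robot side) to its back, z up; yaw within 18 degrees. Two 22 mm columns at y = +-118 mm, x = 0 carry a crosshead 44 mm deep (x), 282 mm wide, 132 to 182 mm above the table, through which the vertical screw passes; the wheel above it reaches 74 mm from the axis.
- bed_front (a point): Middle of the top front edge of the press bed, at x = -115 mm, z = 25 mm in the press's frame. The bed is a flat steel plate 230 mm (x) by 290 mm (y), its top 25 mm above the table.
- boards: Loose packet of two plywood boards with paper between, flat on the bed under the platen, sticking out of the front by 30 to 50 mm: 230 mm (x) by 160 mm (y) by 32 mm high, about 0.55 kg. Origin: centre of its underside; x points into the press. Slides with 2 to 6 N. Flush with the bed, its origin lies at x = 0 in the press's frame. May start some mm off centre and a few degrees askew.
- platen: Steel platen, 180 mm (x) by 170 mm (y) by 14 mm thick, ribs and boss on top, hung under the screw on a sprung swivel. Origin: centre of its underside, 3 to 5 mm above the boards at the start; one clockwise turn of the wheel lowers it 6 mm, so it meets the boards late in the turn and nips them with some 15 to 50 N (hardly felt at the wheel).
- wheel (a joint): Turn of the hand wheel in rad, growing clockwise seen from above; starts anywhere from -1.2 to 1.2; one full turn adds 6.283. At 0 the handle stands towards the front (-x) of the press. Stiff: it takes about 2 to 4 N at the handle, stays where it is left, and has no stop at one turn. The wheel sinks 6 mm a turn.
- hub (a point): Centre of the hand wheel, top of its hub nut, on the vertical screw axis, about 246 mm above the table. The wheel has three spokes and a round steel rim 148 mm across; top of the rim about 233 mm above the table.
- handle (a point): Middle of the black upright handle that stands on the wheel's rim at the end of one spoke, 66 mm from the screw axis, about 267 mm above the table. The handle is 21 mm thick and 60 mm tall (about 237 to 297 mm above the table; the top 18 mm taper) and spins freely on its own pin.
- tape: Roll of white tape, 68 mm across, 24 mm high, loose on the table beside the press. Origin: centre of its underside.
- glue: White glue bottle, 42 mm thick, 125 mm high, loose on the table beside the press. Origin: centre of its underside.
- jar: Glass jar with a steel cap, 60 mm thick, 65 mm high, loose on the table beside the press. Origin: centre of its underside.
- scissors: Black-handled scissors, 165 mm long, lying loose at the press's right front. Origin: under the pivot; x axis towards the points.
- phone: Black phone, 150 by 72 by 9 mm, lying loose to the robot's right. Origin: centre of its underside.
- hoop: Wooden hoop, 100 mm across, 10 mm high, lying loose to the left of the press. Origin: centre of its underside.
- brush: Paint brush, 180 mm long, lying loose on the robot's left, in front of the press. Origin as for a tool lying along its x axis, bristles to +x.
- grip: The same black handle as a part of its own. Origin: centre of its lower end, 66 mm from the screw axis, about 237 mm above the table; z up along the handle. Its yaw means nothing, as it spins freely.

How it is judged:
By the outcome, as a careful person would: the job done as asked, in the order asked, and still so for the second after the job is handed in, with the robot touching nothing.
It also fails if it takes over 72 s, if anything falls off the work surface, if the arm or the gripper's body presses on something with over 40 N, if the wrist force passes 120 N, or if a joint passes its speed limit or range.

ROBOT

A 6-joint arm with a two-finger parallel gripper is mounted at the origin on the work surface. World frame = base frame: x ahead of the robot, y to its left, z up, the work surface at z = 0. Lengths are in m, angles in degrees, forces in N, time in s.
With the tool pointing down it reaches from about 0.25 to 0.725 m from the base axis. Payload 9.7 kg.
Tool frame: the origin (TCP) lies between the finger pads; the fingertips stand 22 mm ahead of it and the grasp point (between the pads) lies 3 mm ahead of it; z points along the fingers, y is the line along which they close (so a half turn about z gives the same grasp; the last joint's range is limited). The gripper opens to 85 mm and grips with 20 to 120 N. Pads are 22 mm wide; open, the fingers measure 114 mm over their backs; the gripper's body (76 mm by 85 mm) begins 54 mm behind the grasp point. The pads swing forward as they close: fully open they stand 13 mm farther back than shut.
Start: joints at [-77.292, 4.979, 10.078, 95.1, 0, 90], TCP at [0.121, -0.537, 0.253] pointing down, gripper open.
Joint ranges: [-179.16, 179.16], [-48.56, 103.87], [-65.8, 70.77], [-126.05, 130.52], [-82.76, 87.17], [-180, 180]. Speed limits (degrees/s): [127.2, 127.2, 147.25, 180, 180, 180].

INTERFACE

Orientations are given as [roll, pitch, yaw] about the fixed x, y, z axes, in that order (R = Rz(yaw) Ry(pitch) Rx(roll)).
In Python, from workcell import bot, viewer, finder gives the robot as it stands.
- The arm moves only by the tool move_arm, never from a script. Its arguments are lists of equal length, an entry for each row: "offset": the shift along the tool's x, y, z in cm, a list of three; "twist": the turn, a rotation vector about the tool's x, y, z in rad, a list of three; "grip": the opening, from 0 (shut) to 1 (fully open). In form: {"offset": [[x, y, z], ...], "twist": [[ax, ay, az], ...], "grip": [grip, ...]}. A call has 1 to 5 rows; each row shifts and turns the commanded pose from where the row before left it, along the tool's axes as they then stand; what a row does not reach is not made up. A row lasts 1/10 s, in which the tool goes at most 50 mm and 8.59 degrees, less where a joint would pass 70% of its speed; a pose out of reach is approached as far as the arm can. A call is refused whole if a number of a shift passes 5 or a number of a turn 0.15, either way. A call with a gripper value outside its range is refused whole. The fingers move at their own pace and stop on an object; "force" is the grip in N (left out, the last holds). Time passes only in rows, so rows that do not move let the fingers close. It gives the time, the measured TCP pose, the force, the opening and the grip force at its end, in the units of the state.
- bot.get_obs(): the state, without advancing time (a new reading comes with each control period).
- viewer.camera(name): name is "scene" or "top" or "wrist"; returns a dict with "color" (384x512x3 uint8, red, green, blue), "depth" (384x512 float32, m along the optical axis (not along the pixel's ray), 0 where there is no reading), "vfov" (degrees; the focal length in pixels is half the picture's height over the tangent of half this angle, whatever the lens; pixels are square), "cx", "cy" (the principal point, pixels), "position" and "attitude" of the camera in the world; the wrist camera has in their place "tool_from_camera" (4x4, takes a point from camera to tool coordinates, whose origin is the TCP and whose axes are the flange's). Camera axes: x right, y down, z forward; pixel columns grow to the right and rows downward; lengths in m; the calibration is good to about 2 mm. A picture is of the moment at which its call begins: read the wrist's pose just before it.
- bot.job_done(): hands the job in; it is judged then, once.
Trained networks look in a picture, given as the dict that the camera call returned (one of the last four; its "shot" number tells which), for a name from the list of things; names that differ only in an ending like _2 or _b are one class to them, and where a whole thing is asked for, a point or a joint stands for the part that bears it (a point fixed in the world has none). Each returns a list of dicts, best first, with "p" (0 to 1); they miss things now and then, are a little off and sometimes report something else, mostly with a low value. They report only what shows in the picture. A call takes as long as a camera call.
- finder.boxes_of(picture, thing): "position" ([column, row] in pixels, amid what is visible of it).
- finder.pinpoint(picture, thing): "position" ([column, row] in pixels: a listed point, or the origin of a listed thing).
The state is a dict: "time": time; "q": joint angles; "qd": joint speeds; "joint_efforts": joint torques, N m; "ee_pos": TCP position; "tcp_rot": TCP orientation; "wrist_force": force on the tool from outside, world axes, zero at the start; "torque": the same for the moment, N m; "opening": finger opening in m; "grasp_force": force on a finger pad.
Only numpy, scipy, OpenCV 4.12 (cv2) and the standard library are available. Lean on these libraries where they do the work, as an engineer would, in place of code of your own. Each camera call takes 0.05 s, during which the arm holds its last target. There are 200 camera calls.

## Working session

There is one attempt and no reset: what is moved stays moved. The work goes in short steps, Python scripts to look and compute and a tool call to move; the robot and the scene stay as the last step left them, time stands still between calls to the robot, and variables do not carry over. Pictures are saved under pics/ and viewed, at most 10 in all, crops included, and the job is handed in when it is done.

Besides the shell and the picture viewer there is one more tool, called as name(argument=value, ...), one argument or row to a line, values as JSON. move_arm: Moves the arm, as the interface text tells. Its arguments: {"type":"object","properties":{"offset":{"type":"array","items":{"type":"array","items":{"type":"number"}}},"twist":{"type":"array","items":{"type":"array","items":{"type":"number"}}},"grip":{"type":"array","items":{"type":"number"}},"force":{"type":"number"}},"required":["offset","twist","grip"]}

```bash
ls; mkdir -p pics; cat > h.py <<'E'
import numpy as np,cv2
from scipy.spatial.transform import Rotation as R
from workcell import bot,viewer,finder
def K(p):
    h=p["color"].shape[0]; return h/2/np.tan(np.radians(p["vfov"])/2)
def pose(p,obs=None):
    if "tool_from_camera" in p:
        T=np.eye(4);T[:3,:3]=R.from_euler("xyz",obs["tcp_rot"],degrees=True).as_matrix();T[:3,3]=obs["ee_pos"]
        return T@np.array(p["tool_from_camera"])
    T=np.eye(4);a=np.array(p["attitude"])
    T[:3,:3]=a if a.shape==(3,3) else R.from_euler("xyz",a,degrees=True).as_matrix()
    T[:3,3]=p["position"];return T
def ray(p,uv,obs=None):
    f=K(p);T=pose(p,obs);d=T[:3,:3]@np.array([(uv[0]-p["cx"])/f,(uv[1]-p["cy"])/f,1]);return T[:3,3],d
def atz(p,uv,z,obs=None):
    o,d=ray(p,uv,obs);return o+d*(z-o[2])/d[2]
def proj(p,X,obs=None):
    T=pose(p,obs);c=T[:3,:3].T@(np.array(X)-T[:3,3]);f=K(p);return c[0]/c[2]*f+p["cx"],c[1]/c[2]*f+p["cy"]
def cloud(p,obs=None):
    f=K(p);T=pose(p,obs);d=p["depth"];v,u=np.indices(d.shape);
    c=np.stack([(u-p["cx"])/f*d,(v-p["cy"])/f*d,d],-1);w=c@T[:3,:3].T+T[:3,3];w[d==0]=np.nan;return w
E
python3 - <<'E'
from h import *
o=bot.get_obs();print(o)
ims=[]
for n in("scene","top"):
    p=viewer.camera(n);print(n,{k:v for k,v in p.items() if k not in("color","depth")})
    ims.append(p["color"]);W=cloud(p)
    np.savez("/tmp/%s.npz"%n,W=W,c=p["color"])
    for t in("press","bed_front","boards","platen","hub","handle","grip","tape","glue","jar","scissors","phone","hoop","brush"):
        r=finder.pinpoint(p,t)[:2]
        z=dict(bed_front=.025,boards=.025,hub=.246,handle=.267,grip=.237,platen=.061).get(t,0)
        for q in r: print(t,np.round(q["position"]),round(q["p"],2),np.round(atz(p,q["position"],z),3))
im=np.vstack(ims);cv2.imwrite("pics/a.png",cv2.resize(im,None,fx=.78,fy=.78,interpolation=cv2.INTER_AREA)[:,:,::-1])
E
```

```text
pics
{'time': 0.0, 'q': array([-7.72921350e+01,  5.01265957e+00,  1.00337032e+01,  9.51008312e+01,
       -7.89108773e-04,  9.00010704e+01]), 'qd': array([ 0.01075274,  0.01284826, -0.05361448,  0.04868357, -0.05242043,
       -0.08518359]), 'joint_efforts': array([ 1.14302027e-03, -5.20391607e+01,  4.64800644e+01,  1.64266198e-02,
       -4.62107187e-05,  1.36577503e-05]), 'ee_pos': array([ 0.12093912, -0.5363224 ,  0.25256137]), 'tcp_rot': array([-1.79920212e+02,  7.90598612e-04,  1.27067957e+01]), 'wrist_force': array([-0.73417875, -0.22249803,  0.61392301]), 'torque': array([0.01051141, 0.02671988, 0.02068257]), 'grasp_force': 0.0, 'opening': 0.08525499063067903}
scene {'vfov': 57.39106766494059, 'cx': 255.2318301703018, 'cy': 193.34852271628023, 'position': array([1.00977811, 0.49836896, 1.05827255]), 'attitude': array([-143.06781612,   -0.33006018,  137.40234904]), 'shot': 1}
press [233. 234.] 0.69 [ 0.645 -0.005  0.   ]
platen [229. 222.] 0.79 [ 0.644 -0.023  0.061]
hub [226. 188.] 0.95 [ 0.643 -0.018  0.246]
handle [250. 194.] 0.72 [0.616 0.055 0.267]
handle [368. 272.] 0.25 
[... 664 characters left out ...]
85 [ 0.648 -0.01   0.   ]
bed_front [203. 199.] 0.61 [0.553 0.192 0.025]
boards [262. 185.] 0.88 [ 0.6   -0.015  0.025]
platen [264. 169.] 0.86 [ 0.651 -0.025  0.061]
hub [258. 163.] 0.64 [ 0.64  -0.005  0.246]
hub [262. 185.] 0.58 [ 0.57  -0.017  0.246]
handle [245. 166.] 0.61 [0.625 0.037 0.267]
handle [261. 164.] 0.17 [ 0.634 -0.013  0.267]
grip [242. 168.] 0.46 [0.626 0.045 0.237]
tape [202. 160.] 0.56 [0.696 0.196 0.   ]
glue [315. 172.] 0.58 [ 0.649 -0.208  0.   ]
scissors [314. 218.] 0.71 [ 0.485 -0.198  0.   ]
phone [381. 212.] 0.94 [ 0.501 -0.437  0.   ]
phone [264. 188.] 0.73 [ 0.593 -0.024  0.   ]
hoop [124. 200.] 0.49 [0.554 0.474 0.   ]
brush [147. 242.] 0.93 [0.405 0.391 0.   ]
```

View pics/a.png

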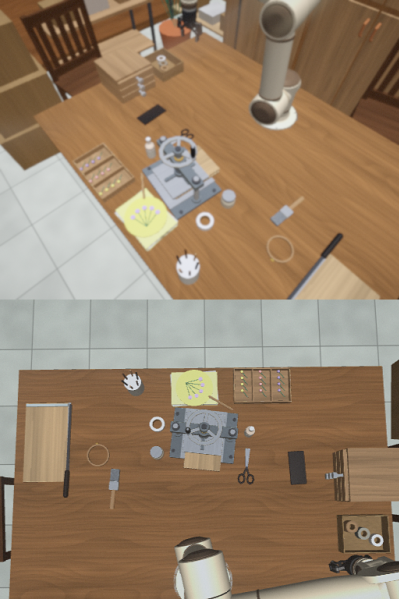

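```bash
python3 - <<'E'
from h import *
for n in("top","scene"):
    W=np.load("/tmp/%s.npz"%n)["W"].reshape(-1,3)
    for nm,a,b in(("bed",.018,.031),("boards",.050,.062),("crosshead",.172,.19),("rim",.222,.24),("handle",.27,.31)):
        m=(abs(W[:,0]-.62)<.2)&(abs(W[:,1]+.01)<.2)&(W[:,2]>a)&(W[:,2]<b)
        P=W[m]
        if m.sum()<4: print(n,nm,m.sum());continue
        r=cv2.minAreaRect((P[:,:2]*1000).astype(np.float32));print(n,nm,m.sum(),np.round(P.mean(0),4),np.round(r[0]),np.round(r[1]),round(r[2],1))
p=viewer.camera("wrist");print(np.round(p["tool_from_camera"],3),p["vfov"])
im=np.load("/tmp/top.npz")["c"][90:250,170:370]
im2=np.load("/tmp/scene.npz")["c"][120:280,130:330]
cv2.imwrite("pics/b.png",np.hstack([cv2.resize(x,(400,320),interpolation=2) for x in(im,im2)])[:,:,::-1])
E
```

```text
top bed 1700 [0.6738 0.0019 0.0241] [623. -11.] [398. 395.] 89.3
top boards 820 [ 0.5218 -0.0054  0.0568] [587. -15.] [247. 368.] 40.5
top crosshead 300 [ 0.6395 -0.0149  0.1796] [640. -14.] [276.  51.] 84.8
top rim 855 [ 0.6409 -0.017   0.2308] [641. -13.] [143. 144.] 0.3
top handle 40 [0.6198 0.0482 0.2896] [621.  48.] [18. 17.] 86.5
scene bed 2344 [0.6991 0.0427 0.0242] [659. -10.] [321. 399.] 0.0
scene boards 602 [0.5278 0.0057 0.0579] [616. -12.] [275. 337.] 51.1
scene crosshead 286 [0.6497 0.0102 0.1826] [646. -10.] [268.  51.] 86.3
scene rim 853 [ 0.6505 -0.0088  0.231 ] [645.  -9.] [143. 144.] 52.1
scene handle 63 [0.6276 0.0557 0.2874] [626.  54.] [14. 17.] 25.6
[[-0.    -0.961 -0.276  0.069]
 [ 1.    -0.001  0.001  0.001]
 [-0.001 -0.276  0.961 -0.122]
 [ 0.     0.     0.     1.   ]] 71.45285308994906
```

View pics/b.png

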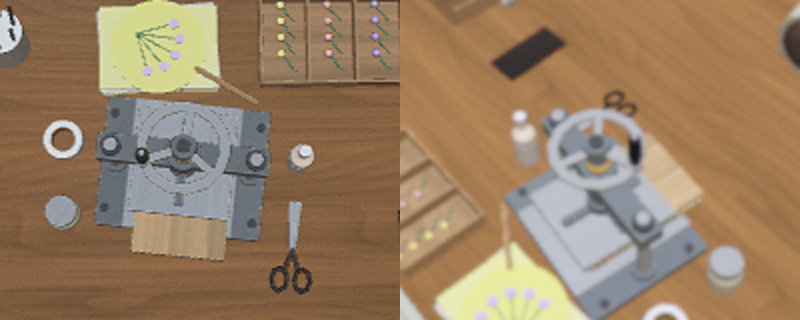

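move_arm(
  offset=[
    [0,0,-5],
    [0,0,-5],
    [0,0,-5],
    [0,0,-5],
    [0,0,-4.5],
  ],
  twist=[
    [0,0,0.1],
    [0,0,0],
    [0,0,0],
    [0,0,0],
    [0,0,0],
  ],
  grip=[1,1,1,1,1],
)

```text
time: 2.05
ee_pos: [0.1213, -0.5377, 0.4778]
tcp_rot: [179.8, -0.0, 7.0]
wrist_force: [0.0, -1.6, 1.2]
opening: 0.0852
grasp_force: 0.0
```

```bash
python3 - <<'E'
from h import *
o=bot.get_obs();print(o["time"],o["q"].round(1),o["ee_pos"],o["tcp_rot"])
E
```

```text
2.05 [-77.3  21.   56.8 125.6  -0.   95.7] [ 0.12125379 -0.53772128  0.47784738] [ 1.79813968e+02 -1.79048738e-02  6.97902346e+00]
```

```bash
cat >> h.py <<'E'
def plan(poses,r=2):
    """poses: list of (xyz m, R); first is current commanded. prints rows in tool cm / rad, simulating rounding"""
    p,Q=np.array(poses[0][0]),poses[0][1];out=[]
    for x,Rt in poses[1:]:
        off=np.round(Q.inv().apply(np.array(x)-p)*100,r);tw=np.round((Q.inv()*Rt).as_rotvec(),3)+0.
        p=p+Q.apply(off/100);Q=Q*R.from_rotvec(tw);out.append((off+0.,tw))
    for i in range(0,len(out),5):
        print([o.tolist() for o,_ in out[i:i+5]],[t.tolist() for _,t in out[i:i+5]])
    return p,Q
def down(yaw,tilt=0): # tool pointing down at yaw; tilt deg about tool y
    return R.from_euler("xyz",[180,0,yaw],degrees=True)*R.from_euler("y",tilt,degrees=True)
E
python3 - <<'E'
from h import *
n=21;P=[]
a0,a1=np.arctan2(-.5377,.1213),np.arctan2(-.015,.56)
for s in np.linspace(0,1,n+1):
    a=a0+s*(a1-a0);r=.551+s*.01;P.append(((r*np.cos(a),r*np.sin(a),.478-.03*s),down(7+168*s)))
plan(P)
E
```

```text
[[3.45, -0.41, 0.14], [3.47, -0.14, 0.15], [3.47, 0.13, 0.14], [3.46, 0.39, 0.14], [3.42, 0.65, 0.14]] [[0.0, 0.0, -0.14], [0.0, 0.0, -0.139], [0.0, 0.0, -0.14], [0.0, 0.0, -0.14], [0.0, 0.0, -0.139]]
[[3.36, 0.92, 0.15], [3.29, 1.17, 0.14], [3.19, 1.42, 0.14], [3.07, 1.66, 0.15], [2.94, 1.9, 0.14]] [[0.0, 0.0, -0.14], [0.0, 0.0, -0.139], [0.0, 0.0, -0.14], [0.0, 0.0, -0.14], [0.0, 0.0, -0.139]]
[[2.79, 2.11, 0.14], [2.62, 2.33, 0.14], [2.43, 2.52, 0.15], [2.24, 2.7, 0.14], [2.03, 2.87, 0.14]] [[0.0, 0.0, -0.14], [0.0, 0.0, -0.14], [0.0, 0.0, -0.139], [0.0, 0.0, -0.14], [0.0, 0.0, -0.139]]
[[1.8, 3.02, 0.15], [1.57, 3.15, 0.14], [1.32, 3.26, 0.14], [1.07, 3.36, 0.14], [0.81, 3.43, 0.15]] [[0.0, 0.0, -0.14], [0.0, 0.0, -0.14], [0.0, 0.0, -0.139], [0.0, 0.0, -0.14], [0.0, 0.0, -0.14]]
[[0.55, 3.49, 0.14]] [[0.0, 0.0, -0.139]]
```

move_arm(
  offset=[
    [3.4,-0.4,0.14],
    [3.5,-0.1,0.14],
    [3.5,0.1,0.14],
    [3.5,0.4,0.14],
    [3.4,0.7,0.14],
  ],
  twist=[
    [0,0,-0.14],
    [0,0,-0.14],
    [0,0,-0.14],
    [0,0,-0.14],
    [0,0,-0.14],
  ],
  grip=[1,1,1,1,1],
)

```text
time: 2.55
ee_pos: [0.285, -0.4765, 0.4676]
tcp_rot: [-180.0, -0.0, 47.4]
wrist_force: [0.2, -0.0, 0.3]
opening: 0.0857
grasp_force: 0.0
```

move_arm(
  offset=[
    [3.4,0.9,0.14],
    [3.3,1.2,0.14],
    [3.2,1.4,0.14],
    [3.1,1.7,0.14],
    [2.9,1.9,0.14],
  ],
  twist=[
    [0,0,-0.14],
    [0,0,-0.14],
    [0,0,-0.14],
    [0,0,-0.14],
    [0,0,-0.14],
  ],
  grip=[1,1,1,1,1],
)

```text
time: 3.05
ee_pos: [0.4205, -0.3661, 0.4607]
tcp_rot: [-180.0, -0.0, 87.5]
wrist_force: [0.0, -1.3, -0.2]
opening: 0.0852
grasp_force: 0.0
```

move_arm(
  offset=[
    [2.8,2.1,0.14],
    [2.6,2.3,0.14],
    [2.4,2.5,0.14],
    [2.2,2.7,0.14],
    [2.0,2.9,0.14],
  ],
  twist=[
    [0,0,-0.14],
    [0,0,-0.14],
    [0,0,-0.14],
    [0,0,-0.14],
    [0,0,-0.14],
  ],
  grip=[1,1,1,1,1],
)

```text
time: 3.55
ee_pos: [0.5145, -0.2199, 0.4537]
tcp_rot: [-180.0, -0.0, 127.6]
wrist_force: [0.4, -1.2, -0.6]
opening: 0.0857
grasp_force: 0.0
```

move_arm(
  offset=[
    [1.8,3.0,0.14],
    [1.6,3.2,0.14],
    [1.3,3.3,0.14],
    [1.1,3.4,0.14],
    [0.8,3.4,0.14],
  ],
  twist=[
    [0,0,-0.14],
    [0,0,-0.14],
    [0,0,-0.14],
    [0,0,-0.14],
    [0,0,-0.14],
  ],
  grip=[1,1,1,1,1],
)

```text
time: 4.05
ee_pos: [0.5586, -0.0491, 0.4467]
tcp_rot: [180.0, -0.0, 167.7]
wrist_force: [1.3, 0.3, 0.2]
opening: 0.0856
grasp_force: 0.0
```

move_arm(
  offset=[
    [0.5,3.5,0.14],
    [0,0,0],
    [0,0,0],
  ],
  twist=[
    [0,0,-0.14],
    [0,0,0],
    [0,0,0],
  ],
  grip=[1,1,1],
)

```text
time: 4.35
ee_pos: [0.561, -0.0148, 0.4455]
tcp_rot: [-180.0, -0.0, 175.5]
wrist_force: [0.1, -0.0, -0.5]
opening: 0.0853
grasp_force: 0.0
```

```bash
python3 - <<'E'
from h import *
o=bot.get_obs();print(o["time"],o["q"].round(1),o["ee_pos"],o["tcp_rot"])
p=viewer.camera("wrist");W=cloud(p,o);np.savez("/tmp/w.npz",W=W,c=p["color"])
for t,z in(("hub",.246),("handle",.267),("bed_front",.025),("boards",.025)):
    for q in finder.pinpoint(p,t)[:1]: print(t,np.round(q["position"]),round(q["p"],2),np.round(atz(p,q["position"],z,o),4))
W=W.reshape(-1,3)
for nm,a,b in(("bed",.018,.031),("boards",.050,.062),("crosshead",.172,.19),("rim",.224,.24),("handle",.27,.31)):
    m=(abs(W[:,0]-.62)<.17)&(abs(W[:,1]+.01)<.17)&(W[:,2]>a)&(W[:,2]<b);P=W[m]
    r=cv2.minAreaRect((P[:,:2]*1000).astype(np.float32));print(nm,m.sum(),np.round(P.mean(0),4),np.median(P[:,2]).round(4),np.round(r[0]),np.round(r[1]),round(r[2],1))
cv2.imwrite("pics/c.png",p["color"][:,:,::-1])
E
```

```text
4.35 [ -1.5  18.4  48.8 120.5  -0.    3. ] [ 0.56103226 -0.01478377  0.44552626] [-1.79986836e+02 -1.45488884e-03  1.75456993e+02]
hub [266. 230.] 0.61 [ 0.6397 -0.0119  0.246 ]
handle [316. 218.] 0.75 [0.6199 0.0499 0.267 ]
bed 3258 [ 0.6086 -0.0127  0.0224] 0.0214 [659. -17.] [312. 277.] 87.3
boards 3256 [ 0.5208 -0.0047  0.058 ] 0.058 [566.  -3.] [246. 161.] 83.5
crosshead 1143 [ 0.6356 -0.0118  0.1825] 0.1822 [637. -11.] [267.  45.] 83.0
rim 4242 [ 0.6377 -0.0156  0.2313] 0.2314 [642. -14.] [143. 143.] 82.1
handle 344 [0.6192 0.0484 0.2887] 0.2921 [622.  49.] [19. 19.] 78.5
```

View pics/c.png

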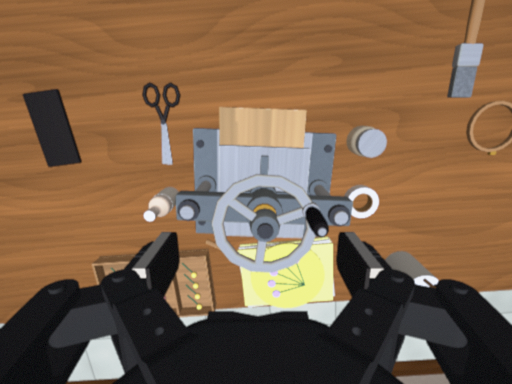

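```bash
cat > fit.py <<'E'
from h import *
def edges(W,verb=True):
    # front edge of bed & boards from depth, in frame rotated by yaw guess
    W=W.copy();Z=W[...,2];res={}
    for nm,a,b,yr in(("bedL",.015,.03,(.10,.125)),("bedR",.015,.03,(-.155,-.125)),("boards",.050,.064,(-.075,.055))):
        pts=[]
        m=(Z>a)&(Z<b)&(W[...,0]>.42)&(W[...,0]<.60)&(W[...,1]>yr[0])&(W[...,1]<yr[1])
        for c in range(W.shape[1]):
            col=np.where(m[:,c])[0]
            if len(col)<4: continue
            i=col[0]                       # image rows: up = toward robot
            pts.append((W[i,c,0],W[i,c,1]))
        res[nm]=np.array(pts)
    bed=np.vstack([res["bedL"],res["bedR"]])
    out={}
    for nm,P in(("bed",bed),("boards",res["boards"])):
        k=np.ones(len(P),bool)
        for _ in range(4):
            c=np.polyfit(P[k,1],P[k,0],1);e=P[:,0]-np.polyval(c,P[:,1]);k=abs(e)<max(.0015,2*e[k].std())
        out[nm]=c
        if verb: print(nm,"x at y=-.01:",np.polyval(c,-.01).round(4),"yaw",np.degrees(np.arctan(-c[0])).round(2),k.sum(),len(P),"sd",e[k].std().round(4), P[:,1].min().round(3),P[:,1].max().round(3))
    return out
E
python3 - <<'E'
from fit import *
W=np.load("/tmp/w.npz")["W"];e=edges(W)
# rim circle & column/handle fits
V=W.reshape(-1,3);g=(abs(V[:,0]-.64)<.1)&(abs(V[:,1]+.01)<.1)
P=V[g&(V[:,2]>.226)&(V[:,2]<.236)];P=P[np.abs(np.hypot(P[:,0]-.64,P[:,1]+.013)-.068)<.012]
from scipy.optimize import least_squares
for k in range(2):
    s=least_squares(lambda q:np.hypot(P[:,0]-q[0],P[:,1]-q[1])-q[2],[.64,-.013,.068],loss="soft_l1",f_scale=.003);print("rim",s.x.round(4),len(P))
H=V[g&(V[:,2]>.29)];print("handle top",H.mean(0),len(H), (H[:,:2].max(0)+H[:,:2].min(0))/2)
B=V[(abs(V[:,0]-.55)<.1)&(abs(V[:,1]+.01)<.14)&(V[:,2]>.05)&(V[:,2]<.062)&(V[:,0]<.525)]
print("boards y",B[:,1].min(),B[:,1].max())
for z,n in((.0,"table"),):
    T=V[(V[:,2]<.012)&(V[:,2]>-.02)&(V[:,0]<.47)];print(n,np.median(T[:,2]))
E
```

```text
bed x at y=-.01: 0.5289 yaw -6.57 21 27 sd 0.0005 -0.142 0.125
boards x at y=-.01: 0.4858 yaw -6.55 70 72 sd 0.0005 -0.073 0.055
rim [ 0.6404 -0.0129  0.0644] 2877
rim [ 0.6404 -0.0129  0.0644] 2877
handle top [ 0.55138588 -0.01465592  0.50028293] 43576 [ 0.58565756 -0.01526057]
boards y -0.0839110488683785 0.0783769034618656
table 0.0010964445205299267
```

```bash
python3 - <<'E'
from h import *
o=bot.get_obs();Q0=R.from_euler("xyz",o["tcp_rot"],degrees=True)
Y=173.4;P=[(o["ee_pos"],Q0),((.53,-.009,.43),down(Y,-5)),((.49,-.005,.41),down(Y,-10)),((.4538,.0008,.385),down(Y,-15))]
for z in(.34,.295,.25,.205,.16,.12,.085,.06,.046):P.append(((.4538,.0008,z),down(Y,-15)))
p,Q=plan(P);print(p,Q.as_euler("xyz",degrees=True),Q.inv().apply([.9934,-.1144,0]))
E
```

```text
[[3.15, 0.48, 1.56], [4.18, -0.06, 1.65], [4.04, 0.16, 1.82], [1.16, 0.0, 4.35], [1.17, 0.0, 4.35]] [[0.001, -0.087, 0.033], [0.0, -0.087, 0.0], [0.0, -0.088, 0.0], [0.0, 0.0, 0.0], [0.0, 0.0, 0.0]]
[[1.17, 0.0, 4.34], [1.16, -0.01, 4.35], [1.17, 0.0, 4.35], [1.04, 0.0, 3.86], [0.9, 0.0, 3.38]] [[0.0, 0.0, 0.0], [0.0, 0.0, 0.0], [0.0, 0.0, 0.0], [0.0, 0.0, 0.0], [0.0, 0.0, 0.0]]
[[0.65, 0.0, 2.41], [0.36, 0.0, 1.36]] [[0.0, 0.0, 0.0], [0.0, 0.0, 0.0]]
[0.45385456 0.00080729 0.04596656] [179.97722742  15.02494236 173.41259402] [-9.65779656e-01  2.13888452e-04  2.59230652e-01]
```

move_arm(
  offset=[
    [3.15,0.48,1.56],
    [4.18,-0.06,1.65],
    [4.04,0.16,1.82],
    [1.16,0,4.35],
    [1.17,0,4.35],
  ],
  twist=[
    [0,-0.087,0.033],
    [0,-0.087,0],
    [0,-0.088,0],
    [0,0,0],
    [0,0,0],
  ],
  grip=[1,1,1,1,1],
)

```text
time: 5.1
ee_pos: [0.4822, -0.0046, 0.3252]
tcp_rot: [-180.0, 9.9, 174.2]
wrist_force: [1.0, 0.9, 0.0]
opening: 0.0851
grasp_force: 0.0
```

move_arm(
  offset=[
    [1.17,0,4.34],
    [1.16,0,4.35],
    [1.17,0,4.35],
    [1.04,0,3.86],
    [0.9,0,3.38],
  ],
  twist=[
    [0,0,0],
    [0,0,0],
    [0,0,0],
    [0,0,0],
    [0,0,0],
  ],
  grip=[1,1,1,1,1],
)

```text
time: 5.6
ee_pos: [0.4628, -0.0029, 0.1137]
tcp_rot: [-180.0, 9.6, 174.2]
wrist_force: [0.3, 0.3, -0.8]
opening: 0.0848
grasp_force: 0.0
```

move_arm(
  offset=[
    [0.65,0,2.41],
    [0.36,0,1.36],
    [0,0,0],
    [0,0,0],
  ],
  twist=[
    [0,0,0],
    [0,0,0],
    [0,0,0],
    [0,0,0],
  ],
  grip=[1,1,1,1],
)

```text
time: 6.0
ee_pos: [0.4607, -0.0021, 0.0782]
tcp_rot: [-180.0, 9.8, 174.3]
wrist_force: [0.3, -0.0, 0.7]
opening: 0.0856
grasp_force: 0.0
```

```bash
python3 - <<'E'
from h import *
o=bot.get_obs();print(o["time"],o["q"].round(1),o["ee_pos"],o["tcp_rot"])
p=viewer.camera("wrist");W=cloud(p,o)
for n in"scene",:
    q=viewer.camera(n)
im=q["color"][120:280,130:330]
cv2.imwrite("pics/d.png",np.hstack([cv2.resize(im,(480,384),interpolation=2),p["color"][:,100:412]])[:,:,::-1])
E
```

```text
6.0 [  0.3 -16.8 -29.9  67.2  -1.1   6. ] [ 0.46070988 -0.00207382  0.07820244] [-179.97211444    9.75118544  174.2745976 ]
```

View pics/d.png

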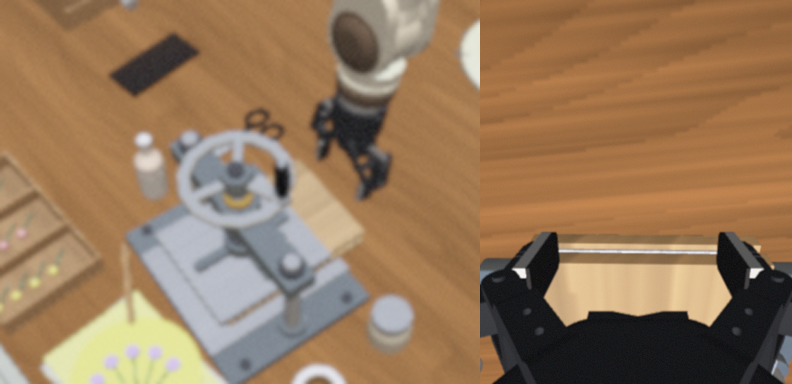

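```bash
python3 - <<'E'
from h import *
o=bot.get_obs();Q0=R.from_euler("xyz",o["tcp_rot"],degrees=True)
Y=173.4;P=[(o["ee_pos"],Q0),((.457,-.001,.068),down(Y,-12)),((.4538,.0008,.055),down(Y,-15)),((.4538,.0008,.046),down(Y,-15))]
px=np.array([.9934,-.1144,0]);s=np.array([.4538,.0008,.046])
for d in(10,20,28,36,44,52,58): P.append((s+px*d/1000,down(Y,-15)))
plan(P)
E
```

```text
[[0.6, 0.06, 0.99], [0.6, 0.14, 1.2], [0.23, 0.0, 0.87], [-0.97, 0.0, 0.26], [-0.96, 0.0, 0.25]] [[0.003, -0.038, 0.015], [0.0, -0.052, 0.0], [0.0, 0.0, 0.0], [0.0, 0.0, 0.0], [0.0, 0.0, 0.0]]
[[-0.77, 0.0, 0.21], [-0.78, 0.0, 0.21], [-0.77, 0.0, 0.2], [-0.77, 0.0, 0.21], [-0.58, 0.0, 0.16]] [[0.0, 0.0, 0.0], [0.0, 0.0, 0.0], [0.0, 0.0, 0.0], [0.0, 0.0, 0.0], [0.0, 0.0, 0.0]]
```

move_arm(
  offset=[
    [0.6,0.06,0.99],
    [0.6,0.14,1.2],
    [0.23,0,0.87],
    [-0.97,0,0.26],
    [0,0,0],
  ],
  twist=[
    [0,-0.038,0.015],
    [0,-0.052,0],
    [0,0,0],
    [0,0,0],
    [0,0,0],
  ],
  grip=[1,1,1,1,1],
)

```text
time: 6.6
ee_pos: [0.4646, -0.0002, 0.0455]
tcp_rot: [179.9, 14.9, 173.4]
wrist_force: [0.2, -1.0, 0.0]
opening: 0.0854
grasp_force: 0.0
```

move_arm(
  offset=[
    [-0.96,0,0.26],
    [-0.77,0,0.21],
    [-0.77,0,0.21],
    [-0.77,0,0.21],
    [-0.58,0,0.16],
  ],
  twist=[
    [0,0,0],
    [0,0,0],
    [0,0,0],
    [0,0,0],
    [0,0,0],
  ],
  grip=[1,1,1,1,1],
)

```text
time: 7.1
ee_pos: [0.5029, -0.0048, 0.0437]
tcp_rot: [179.9, 14.8, 173.4]
wrist_force: [-4.2, 1.1, 1.9]
opening: 0.0853
grasp_force: 2.1
```

move_arm(
  offset=[
    [-0.58,0,0.15],
    [0,0,0],
  ],
  twist=[
    [0,0,0],
    [0,0,0],
  ],
  grip=[1,1],
)

```text
time: 7.3
ee_pos: [0.5091, -0.0055, 0.044]
tcp_rot: [179.9, 14.9, 173.4]
wrist_force: [-1.2, 0.5, 0.8]
opening: 0.0856
grasp_force: 0.0
```

```bash
python3 - <<'E'
from h import *
o=bot.get_obs();print(o["time"],o["q"].round(1),o["ee_pos"],o["tcp_rot"],o["wrist_force"])
p=viewer.camera("wrist");W=cloud(p,o)
q=viewer.camera("scene");V=cloud(q).reshape(-1,3)
b=V[(V[:,2]>.05)&(V[:,2]<.062)&(abs(V[:,0]-.53)<.05)&(abs(V[:,1])<.09)];print("boards front scene min x",np.sort(b[:,0])[:5] if len(b) else 0)
im=q["color"][120:280,130:330]
cv2.imwrite("pics/e.png",np.hstack([cv2.resize(im,(480,384),interpolation=2),p["color"][:,100:412]])[:,:,::-1])
E
```

```text
7.3 [  0.2 -13.5 -32.1  56.7  -1.6   6.6] [ 0.50912903 -0.00546008  0.04397665] [179.8742541   14.86421243 173.42086355] [-1.1554422   0.51512256  0.82671195]
boards front scene min x [0.48696959 0.49153851 0.49533396 0.49594017 0.49920494]
```

View pics/e.png

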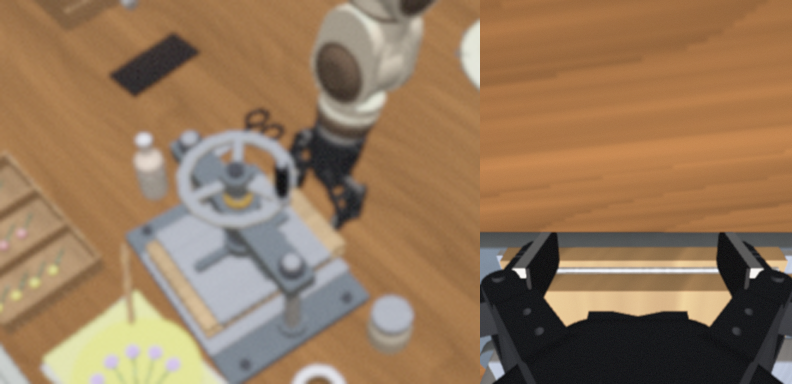

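```bash
python3 - <<'E'
from h import *
o=bot.get_obs();p=viewer.camera("wrist");g=cv2.cvtColor(p["color"],7).astype(float)
c=g[220:310,235:275].mean(1);W=cloud(p,o)
for r in range(225,308,2): print(r,int(c[r-220]),W[r,255].round(4), end=" | ")
E
```

```text
225 125 [ 0.5236 -0.01    0.001 ] | 227 124 [ 0.5249 -0.0101  0.0016] | 229 120 [ 5.275e-01 -1.050e-02  5.000e-04] | 231 110 [ 0.5287 -0.0106  0.0012] | 233 77 [ 0.5271 -0.0104  0.0052] | 235 76 [ 0.5276 -0.0104  0.0067] | 237 80 [ 0.5271 -0.0104  0.0092] | 239 82 [ 0.5269 -0.0103  0.0114] | 241 84 [ 0.527  -0.0103  0.0132] | 243 85 [ 0.5269 -0.0103  0.0151] | 245 86 [ 0.5275 -0.0104  0.0163] | 247 98 [ 0.5278 -0.0104  0.0179] | 249 117 [ 0.52   -0.0094  0.0278] | 251 118 [ 0.5196 -0.0093  0.0299] | 253 119 [ 0.5195 -0.0093  0.0316] | 255 120 [ 0.5197 -0.0093  0.033 ] | 257 121 [ 0.5197 -0.0093  0.0346] | 259 122 [ 0.5198 -0.0093  0.0359] | 261 172 [ 0.5195 -0.0093  0.0377] | 263 197 [ 0.5207 -0.0094  0.0381] | 265 195 [ 0.5235 -0.0097  0.0369] | 267 168 [ 0.5245 -0.0099  0.0374] | 269 207 [ 0.5233 -0.0097  0.0399] | 271 236 [ 0.5252 -0.0099  0.0397] | 273 150 [ 0.5244 -0.0098  0.0418] | 275 113 [ 0.52   -0.0093  0.047 ] | 277 116 [ 0.5193 -0.0092  0.049 ] | 279 117 [ 0.52   -0.0092  0.0496] | 281 118 [ 0.5204 -0.0093  0.0506] | 283 120 [ 0.5188 -0.0091  0.0532] | 285 120 [ 0.5194 -0.0091  0.0539] | 287 121 [ 0.5195 -0.0091  0.055 ] | 289 121 [ 0.5199 -0.0092  0.0559] | 291 157 [ 0.5195 -0.0091  0.0574] | 293 195 [ 0.5204 -0.0092  0.0579] | 295 195 [ 0.5209 -0.0093  0.0586] | 297 195 [ 0.5232 -0.0096  0.058 ] | 299 195 [ 0.5249 -0.0098  0.0578] | 301 195 [ 0.5265 -0.01    0.0578] | 303 195 [ 0.5271 -0.01    0.0585] | 305 195 [ 0.5295 -0.0103  0.0579] | 307 195 [ 0.5306 -0.0105  0.0582] |
```

move_arm(
  offset=[
    [-0.35,0,0.09],
    [-0.33,0,0.09],
    [0,0,0],
  ],
  twist=[
    [0,0,0],
    [0,0,0],
    [0,0,0],
  ],
  grip=[1,1,1],
)

```text
time: 7.75
ee_pos: [0.5155, -0.0062, 0.044]
tcp_rot: [179.9, 14.8, 173.4]
wrist_force: [-2.2, 0.3, 0.9]
opening: 0.0855
grasp_force: 0.6
```

```bash
cat > gap.py <<'E'
from h import *
o=bot.get_obs();p=viewer.camera("wrist");W=cloud(p,o);print(o["time"],o["ee_pos"],o["wrist_force"])
px=np.array([.9934,-.1144,0])
for a,b in((215,235),(245,265),(275,295)):
    V=W[200:330,a:b].reshape(-1,3);s=V@px
    A=s[(V[:,2]>.005)&(V[:,2]<.016)];B=s[((V[:,2]>.027)&(V[:,2]<.035))|((V[:,2]>.048)&(V[:,2]<.055))]
    print(np.median(V[:,1]).round(3),len(A),len(B),"bed",np.median(A).round(4),"boards",np.median(B).round(4),"left mm",((np.median(A)-np.median(B))*1e3).round(2))
E
python3 gap.py
```

```text
7.75 [ 0.51551554 -0.0061753   0.04396254] [-2.20473414  0.2795121   0.91806173]
nan 218 425 bed 0.525 boards 0.5234 left mm 1.6
nan 215 430 bed 0.5251 boards 0.5235 left mm 1.62
nan 215 423 bed 0.5252 boards 0.5235 left mm 1.67
```

move_arm(
  offset=[
    [-0.16,0,0.04],
    [0,0,0],
    [0,0,0],
  ],
  twist=[
    [0,0,0],
    [0,0,0],
    [0,0,0],
  ],
  grip=[1,1,1],
)

```text
time: 8.1
ee_pos: [0.5169, -0.0063, 0.0439]
tcp_rot: [179.9, 14.8, 173.4]
wrist_force: [-3.0, 0.4, 0.8]
opening: 0.0855
grasp_force: 1.5
```

```bash
python3 gap.py
```

```text
8.1 [ 0.51686366 -0.00633493  0.04392509] [-3.01788323  0.41747908  0.81293096]
nan 218 420 bed 0.5251 boards 0.5247 left mm 0.33
nan 218 424 bed 0.5251 boards 0.5247 left mm 0.4
nan 220 424 bed 0.5252 boards 0.5247 left mm 0.46
```

```bash
python3 - <<'E'
from h import *
o=bot.get_obs();Q0=R.from_euler("xyz",o["tcp_rot"],degrees=True)
x=np.array(o["ee_pos"]);px=np.array([.9934,-.1144,0])
P=[(x,Q0),(x+.0004*px,Q0),(x+.0004*px,Q0),(x-.02*px,Q0),(x-.05*px,Q0)]
b=x-.05*px
for i in range(1,12): P.append((b+[0,0,.028*i],down(173.4+i/11*25.9,-15+15*i/11)))
plan(P)
E
```

```text
[[-0.04, 0.0, 0.01], [0.0, 0.0, 0.0], [1.97, 0.0, -0.52], [2.9, 0.0, -0.77], [-0.71, 0.01, -2.71]] [[0.0, 0.0, 0.0], [0.0, 0.0, 0.0], [0.0, 0.0, 0.0], [0.0, 0.0, 0.0], [-0.008, 0.021, -0.039]]
[[-0.66, 0.0, -2.72], [-0.6, 0.0, -2.73], [-0.53, 0.0, -2.75], [-0.46, 0.0, -2.76], [-0.4, 0.0, -2.78]] [[-0.009, 0.024, -0.04], [-0.008, 0.023, -0.041], [-0.007, 0.024, -0.04], [-0.007, 0.024, -0.041], [-0.005, 0.024, -0.04]]
[[-0.33, 0.0, -2.78], [-0.27, 0.0, -2.78], [-0.2, 0.0, -2.8], [-0.13, 0.0, -2.79], [-0.07, 0.0, -2.8]] [[-0.005, 0.024, -0.041], [-0.003, 0.023, -0.041], [-0.002, 0.024, -0.041], [-0.002, 0.024, -0.041], [0.0, 0.024, -0.041]]
```

move_arm(
  offset=[
    [-0.04,0,0.01],
    [0,0,0],
    [1.97,0,-0.52],
    [2.9,0,-0.77],
    [-0.71,0,-2.71],
  ],
  twist=[
    [0,0,0],
    [0,0,0],
    [0,0,0],
    [0,0,0],
    [-0.008,0.021,-0.039],
  ],
  grip=[1,1,1,1,1],
)

```text
time: 8.65
ee_pos: [0.4602, -0.0005, 0.0656]
tcp_rot: [-180.0, 12.9, 175.8]
wrist_force: [0.2, -0.6, -0.1]
opening: 0.0851
grasp_force: 0.0
```

move_arm(
  offset=[
    [-0.66,0,-2.72],
    [-0.6,0,-2.73],
    [-0.53,0,-2.75],
    [-0.46,0,-2.76],
    [-0.4,0,-2.78],
  ],
  twist=[
    [-0.009,0.024,-0.04],
    [-0.008,0.023,-0.041],
    [-0.007,0.024,-0.04],
    [-0.007,0.024,-0.041],
    [-0.005,0.024,-0.04],
  ],
  grip=[0.17,0.17,0.17,0.17,0.17],
)

```text
time: 9.15
ee_pos: [0.4677, -0.0008, 0.2137]
tcp_rot: [-180.0, 6.9, -172.4]
wrist_force: [0.9, 0.2, 0.2]
opening: 0.0147
grasp_force: 0.0
```

move_arm(
  offset=[
    [-0.33,0,-2.78],
    [-0.27,0,-2.78],
    [-0.2,0,-2.8],
    [-0.13,0,-2.79],
    [-0.07,0,-2.8],
  ],
  twist=[
    [-0.005,0.024,-0.041],
    [-0.003,0.023,-0.041],
    [-0.002,0.024,-0.041],
    [-0.002,0.024,-0.041],
    [0,0.024,-0.041],
  ],
  grip=[0.17,0.17,0.17,0.17,0.17],
)

```text
time: 9.65
ee_pos: [0.4677, -0.0008, 0.3534]
tcp_rot: [-179.9, 0.0, -160.6]
wrist_force: [1.3, -0.6, 0.4]
opening: 0.0146
grasp_force: 0.0
```

```bash
python3 - <<'E'
from fit import *
o=bot.get_obs();print(o["time"],o["q"].round(1),o["ee_pos"],o["tcp_rot"],o["opening"])
p=viewer.camera("wrist");W=cloud(p,o);e=edges(W)
for n in("hub","handle"):
    z=dict(hub=.246,handle=.267)[n]
    for q in finder.pinpoint(p,n)[:1]: print(n,q["position"],q["p"],atz(p,q["position"],z,o).round(4))
V=W.reshape(-1,3);H=V[(V[:,2]>.275)&(V[:,2]<.305)&(abs(V[:,0]-.62)<.03)&(abs(V[:,1]-.05)<.03)];print(H.mean(0),H.min(0),H.max(0),len(H))
Q0=R.from_euler("xyz",o["tcp_rot"],degrees=True);q=down(199.3)
x=o["ee_pos"];T=np.array([.5904,.0393,.36]);n=4
P=[(x,Q0)]+[(x+(T-x)*i/n,q) for i in range(1,n+1)]+[((T[0],T[1],z),q) for z in(.325,.295,.268)]
plan(P)
cv2.imwrite("pics/f.png",p["color"][:,:,::-1])
E
```

```text
9.65 [-1.000e-01 -2.800e+00  1.360e+01  1.063e+02 -1.000e-01 -1.940e+01] [ 0.46774212 -0.00083194  0.35337259] [-1.79933916e+02  3.65844148e-02 -1.60636556e+02] 0.014644854405980113
bed x at y=-.01: 0.5377 yaw -4.36 35 43 sd 0.0119 -0.152 0.123
boards x at y=-.01: 0.5277 yaw -6.51 73 76 sd 0.0002 -0.075 0.054<stdin>:7: RuntimeWarning: Mean of empty slice.
  ret = um.true_divide(
Traceback (most recent call last):
ValueError: zero-size array to reduction operation minimum which has no identity
```

```bash
python3 - <<'E'
from h import *
o=bot.get_obs()
Q0=R.from_euler("xyz",o["tcp_rot"],degrees=True);q=down(199.3)
x=o["ee_pos"];T=np.array([.5904,.0393,.36]);n=4
P=[(x,Q0)]+[(x+(T-x)*i/n,q) for i in range(1,n+1)]+[((T[0],T[1],z),q) for z in(.34,.315,.29,.268)]
plan(P)
E
```

```text
[[-3.21, -0.06, -0.15], [-3.2, -0.06, -0.17], [-3.21, -0.07, -0.16], [-3.21, -0.06, -0.17], [0.0, 0.0, 2.0]] [[-0.002, 0.003, 0.0], [0.0, 0.0, 0.0], [0.0, 0.0, 0.0], [0.0, 0.0, 0.0], [0.0, 0.0, 0.0]]
[[0.0, 0.0, 2.5], [0.0, 0.0, 2.5], [0.0, 0.0, 2.2]] [[0.0, 0.0, 0.0], [0.0, 0.0, 0.0], [0.0, 0.0, 0.0]]
```

move_arm(
  offset=[
    [-3.2,-0.06,-0.16],
    [-3.2,-0.06,-0.16],
    [-3.2,-0.06,-0.16],
    [-3.2,-0.06,-0.16],
    [0,0,1.5],
  ],
  twist=[
    [0,0,0],
    [0,0,0],
    [0,0,0],
    [0,0,0],
    [0,0,0],
  ],
  grip=[0.17,0.17,0.17,0.17,0.17],
)

```text
time: 10.3
ee_pos: [0.5929, 0.0404, 0.341]
tcp_rot: [-180.0, -0.0, -160.7]
wrist_force: [0.1, -0.5, -0.2]
opening: 0.0143
grasp_force: 0.0
```

```bash
python3 - <<'E'
from h import *
o=bot.get_obs();print(o["time"],o["q"].round(1),o["ee_pos"],o["tcp_rot"],o["opening"])
p=viewer.camera("wrist");W=cloud(p,o).reshape(-1,3);q=viewer.camera("top")
V=W;H=V[(V[:,2]>.24)&(V[:,2]<.305)&(abs(V[:,0]-.62)<.03)&(abs(V[:,1]-.05)<.03)];print(len(H),np.nanmean(H,0))
H2=H[H[:,2]>.288] if len(H) else H;print(len(H2),np.nanmean(H2,0))
cv2.imwrite("pics/f.png",np.hstack([p["color"][:,100:412],cv2.resize(q["color"][90:250,170:370],(480,384),interpolation=2)])[:,:,::-1])
E
```

```text
10.3 [  3.9  14.8  31.3 106.5  -0.  -15.4] [0.5929223  0.04035805 0.34100325] [-1.79985512e+02 -7.01115782e-03 -1.60707994e+02] 0.01432216541816624
1071 [0.61781066 0.04824193 0.28057573]
493 [0.62046752 0.04941404 0.29431068]
```

View pics/f.png

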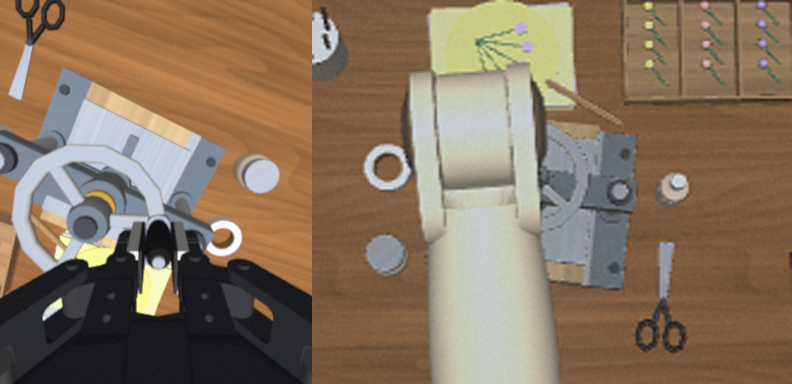

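move_arm(
  offset=[
    [0,0,2.5],
    [0,0,2.5],
    [0,0,2.3],
    [-0.4,0,0],
    [-0.4,0,0],
  ],
  twist=[
    [0,0,0],
    [0,0,0],
    [0,0,0],
    [0,0,0],
    [0,0,0],
  ],
  grip=[0.17,0.17,0.17,0.17,0.17],
)

```text
time: 10.9
ee_pos: [0.5961, 0.0418, 0.2716]
tcp_rot: [-180.0, 0.0, -160.7]
wrist_force: [-0.2, 0.2, 0.5]
opening: 0.0144
grasp_force: 0.0
```

move_arm(
  offset=[
    [0,0,0],
    [0,0,0],
  ],
  twist=[
    [0,0,0],
    [0,0,0],
  ],
  grip=[0.17,0.17],
)

```text
time: 11.1
ee_pos: [0.5968, 0.0419, 0.2718]
tcp_rot: [-179.9, 0.1, -160.7]
wrist_force: [-0.2, 0.2, -0.1]
opening: 0.015
grasp_force: 0.0
```

move_arm(
  offset=[
    [-0.59,0,0],
    [-0.8,0.18,0],
    [-0.8,0.18,0],
    [-0.8,0.18,0],
    [-0.8,0.18,0],
  ],
  twist=[
    [0,0,0],
    [0,0,0.12],
    [0,0,0.12],
    [0,0,0.12],
    [0,0,0.12],
  ],
  grip=[0.17,0.17,0.17,0.17,0.17],
)

```text
time: 11.6
ee_pos: [0.6325, 0.0566, 0.2709]
tcp_rot: [180.0, 0.0, 171.5]
wrist_force: [-1.9, 1.9, 1.0]
opening: 0.0145
grasp_force: 1.6
```

```bash
cat > st.py <<'E'
from h import *
o=bot.get_obs();y=o["tcp_rot"][2];x=o["ee_pos"];C=np.array([.6415,-.0128]);d=x[:2]-C
print(o["time"],o["q"].round(1),x.round(4),o["tcp_rot"].round(1),o["wrist_force"].round(1),"r",np.hypot(*d).round(4),"psi",np.degrees(np.arctan2(d[1],d[0])).round(1))
E
python3 st.py; python3 - <<'E'
from h import *
o=bot.get_obs();p=viewer.camera("wrist");V=cloud(p,o).reshape(-1,3)
H=V[(V[:,2]>.285)&(V[:,2]<.300)&(np.hypot(V[:,0]-.6415,V[:,1]+.0128)<.09)];h=H.mean(0);print(len(H),h,np.degrees(np.arctan2(h[1]+.0128,h[0]-.6415)),np.hypot(h[1]+.0128,h[0]-.6415))
E
```

```text
11.6 [ 5.1 17.8 27.  99.2  0.  13.6] [0.6325 0.0566 0.2709] [180.    0.  171.5] [-1.9  1.9  1. ] r 0.07 psi 97.4
2693 [0.63113997 0.05194025 0.29258866] 99.09165283638735 0.06556393669569699
```

move_arm(
  offset=[
    [-0.8,0.18,0],
    [-0.8,0.18,0],
    [-0.8,0.18,0],
    [-0.8,0.18,0],
    [-0.8,0.18,0],
  ],
  twist=[
    [0,0,0.12],
    [0,0,0.12],
    [0,0,0.12],
    [0,0,0.12],
    [0,0,0.12],
  ],
  grip=[0.17,0.17,0.17,0.17,0.17],
)

```text
time: 12.15
ee_pos: [0.6724, 0.05, 0.2701]
tcp_rot: [180.0, -0.0, 137.3]
wrist_force: [0.1, 3.9, -2.0]
opening: 0.0146
grasp_force: 1.6
```

```bash
python3 st.py
```

```text
12.15 [  4.2  24.2  35.1 101.    0.   46.9] [0.6724 0.05   0.2701] [180.   -0.  137.3] [ 0.1  3.9 -2. ] r 0.07 psi 63.8
```

move_arm(
  offset=[
    [-0.8,0.18,0],
    [-0.8,0.18,0],
    [-0.8,0.18,0],
    [-0.8,0.18,0],
    [-0.8,0.18,0],
  ],
  twist=[
    [0,0,0.12],
    [0,0,0.12],
    [0,0,0.12],
    [0,0,0.12],
    [0,0,0.12],
  ],
  grip=[0.17,0.17,0.17,0.17,0.17],
)

```text
time: 12.65
ee_pos: [0.7018, 0.0218, 0.2699]
tcp_rot: [-180.0, -0.0, 102.9]
wrist_force: [0.2, 3.6, -1.6]
opening: 0.0147
grasp_force: 1.4
```

```bash
python3 st.py
```

```text
12.65 [  1.8  29.1  41.9 102.8   0.   78.9] [0.7018 0.0218 0.2699] [-180.    -0.   102.9] [ 0.2  3.6 -1.6] r 0.0695 psi 29.9
```

move_arm(
  offset=[
    [-0.8,0.18,0],
    [-0.8,0.18,0],
    [-0.8,0.18,0],
    [-0.8,0.18,0],
    [-0.8,0.18,0],
  ],
  twist=[
    [0,0,0.12],
    [0,0,0.12],
    [0,0,0.12],
    [0,0,0.12],
    [0,0,0.12],
  ],
  grip=[0.17,0.17,0.17,0.17,0.17],
)

```text
time: 13.15
ee_pos: [0.7103, -0.0181, 0.2699]
tcp_rot: [180.0, -0.0, 68.5]
wrist_force: [2.2, 2.5, -2.1]
opening: 0.0147
grasp_force: 1.3
```

```bash
python3 st.py
```

```text
13.15 [ -1.5  30.7  44.1 103.4   0.  110. ] [ 0.7103 -0.0181  0.2699] [180.   -0.   68.5] [ 2.2  2.5 -2.1] r 0.069 psi -4.4
```

move_arm(
  offset=[
    [-0.8,0.18,0],
    [-0.8,0.18,0],
    [-0.8,0.18,0],
    [-0.8,0.18,0],
    [-0.8,0.18,0],
  ],
  twist=[
    [0,0,0.12],
    [0,0,0.12],
    [0,0,0.12],
    [0,0,0.12],
    [0,0,0.12],
  ],
  grip=[0.17,0.17,0.17,0.17,0.17],
)

```text
time: 13.65
ee_pos: [0.6947, -0.0559, 0.27]
tcp_rot: [180.0, -0.0, 34.1]
wrist_force: [2.8, 1.0, -2.1]
opening: 0.0145
grasp_force: 1.5
```

move_arm(
  offset=[
    [-0.8,0.18,0],
    [-0.8,0.18,0],
    [-0.8,0.18,0],
    [0,0,0],
  ],
  twist=[
    [0,0,0.12],
    [0,0,0.12],
    [0,0,0.12],
    [0,0,0],
  ],
  grip=[0.17,0.17,0.17,0.17],
)

```text
time: 14.05
ee_pos: [0.6752, -0.0718, 0.2708]
tcp_rot: [180.0, -0.0, 13.6]
wrist_force: [-1.5, 0.1, -1.0]
opening: 0.0142
grasp_force: 0.0
```

```bash
python3 st.py
```

```text
14.05 [ -6.1  24.9  36.3 101.3  -0.  160.3] [ 0.6752 -0.0718  0.2708] [180.   -0.   13.6] [-1.5  0.1 -1. ] r 0.0679 psi -60.3
```

move_arm(
  offset=[
    [0.5,0,0],
    [0.5,0,0],
    [0,0,-2.2],
    [0,0,-2.2],
    [0,0,-2.2],
  ],
  twist=[
    [0,0,0],
    [0,0,0],
    [0,0,0],
    [0,0,0],
    [0,0,-0.1496],
  ],
  grip=[0.17,0.17,0.17,0.17,0.17],
)

```text
time: 14.55
ee_pos: [0.6856, -0.0684, 0.3368]
tcp_rot: [180.0, 0.0, 22.4]
wrist_force: [0.6, -0.3, -0.0]
opening: 0.0147
grasp_force: 0.0
```

move_arm(
  offset=[
    [0,0,0],
    [0,0,0],
    [0,0,0],
    [0,0,0],
    [0,0,0],
  ],
  twist=[
    [0,0,-0.1496],
    [0,0,-0.1496],
    [0,0,-0.1496],
    [0,0,-0.1496],
    [0,0,-0.1496],
  ],
  grip=[0.17,0.17,0.17,0.17,0.17],
)

```text
time: 15.05
ee_pos: [0.6859, -0.0684, 0.3359]
tcp_rot: [-180.0, 0.0, 65.6]
wrist_force: [-0.9, -0.5, -0.1]
opening: 0.014
grasp_force: 0.0
```

move_arm(
  offset=[
    [0,0,0],
    [0,0,0],
    [0,0,0],
    [0,0,0],
    [0,0,0],
  ],
  twist=[
    [0,0,-0.1496],
    [0,0,-0.1496],
    [0,0,-0.1496],
    [0,0,-0.1496],
    [0,0,-0.1496],
  ],
  grip=[0.17,0.17,0.17,0.17,0.17],
)

```text
time: 15.55
ee_pos: [0.6859, -0.0684, 0.3359]
tcp_rot: [-180.0, 0.0, 108.4]
wrist_force: [0.5, -0.6, -0.4]
opening: 0.0144
grasp_force: 0.0
```

move_arm(
  offset=[
    [0,0,0],
    [0,0,0],
    [0,0,0],
    [0,0,0],
    [0,0,0],
  ],
  twist=[
    [0,0,-0.1496],
    [0,0,-0.1496],
    [0,0,-0.1496],
    [0,0,-0.1496],
    [0,0,-0.1496],
  ],
  grip=[0.17,0.17,0.17,0.17,0.17],
)

```text
time: 16.05
ee_pos: [0.6859, -0.0684, 0.336]
tcp_rot: [-180.0, -0.0, 151.3]
wrist_force: [-0.3, 0.7, -0.1]
opening: 0.0146
grasp_force: 0.0
```

move_arm(
  offset=[
    [0,0,0],
    [0,0,0],
    [0,0,0],
    [0,0,0],
    [0,0,0],
  ],
  twist=[
    [0,0,-0.1496],
    [0,0,-0.1496],
    [0,0,-0.1496],
    [0,0,-0.1496],
    [0,0,-0.1496],
  ],
  grip=[0.17,0.17,0.17,0.17,0.17],
)

```text
time: 16.55
ee_pos: [0.6859, -0.0685, 0.336]
tcp_rot: [-180.0, -0.0, -165.8]
wrist_force: [0.2, -1.7, -0.5]
opening: 0.0142
grasp_force: 0.0
```

```bash
python3 st.py;python3 - <<'E'
from h import *
o=bot.get_obs();p=viewer.camera("wrist");V=cloud(p,o).reshape(-1,3)
H=V[(V[:,2]>.284)&(V[:,2]<.300)&(np.hypot(V[:,0]-.657,V[:,1]+.077)<.03)];h=H.mean(0);print(len(H),h,np.degrees(np.arctan2(h[1]+.0128,h[0]-.6415)),np.hypot(h[1]+.0128,h[0]-.6415))
cv2.imwrite("pics/g.png",p["color"][:,:,::-1])
E
```

```text
16.55 [ -5.7  31.7  53.5 111.8  -0.  -19.9] [ 0.6859 -0.0685  0.336 ] [-180.    -0.  -165.8] [ 0.2 -1.7 -0.5] r 0.0712 psi -51.4
633 [ 0.65454118 -0.07759201  0.29148772] -78.61969616482126 0.0660914247944503
```

View pics/g.png

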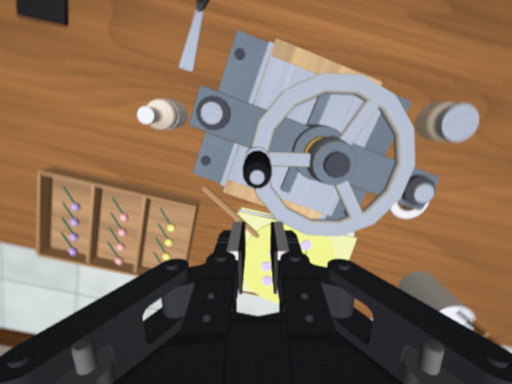

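move_arm(
  offset=[
    [0,-0.24,2.3],
    [0,0,2.3],
    [0,0,2.2],
    [0.45,0,0],
    [0.45,0,0],
  ],
  twist=[
    [0,0,0.04],
    [0,0,0],
    [0,0,0],
    [0,0,0],
    [0,0,0],
  ],
  grip=[0.17,0.17,0.17,0.17,0.17],
)

```text
time: 17.1
ee_pos: [0.6767, -0.0728, 0.2686]
tcp_rot: [-180.0, -0.0, -168.7]
wrist_force: [0.5, -0.3, -1.1]
opening: 0.0145
grasp_force: 0.0
```

move_arm(
  offset=[
    [0.48,0,0],
    [0.8,-0.18,0],
    [0.8,-0.18,0],
    [0.8,-0.18,0],
  ],
  twist=[
    [0,0,0],
    [0,0,0.12],
    [0,0,0.12],
    [0,0,0.12],
  ],
  grip=[0.17,0.17,0.17,0.17],
)

```text
time: 17.5
ee_pos: [0.6491, -0.081, 0.2697]
tcp_rot: [180.0, 0.1, 170.4]
wrist_force: [2.7, 2.7, -3.2]
opening: 0.0145
grasp_force: 1.7
```

```bash
python3 st.py
```

```text
17.5 [-7.1 20.6 30.4 99.7  0.   2.4] [ 0.6491 -0.081   0.2697] [1.800e+02 1.000e-01 1.704e+02] [ 2.7  2.7 -3.2] r 0.0686 psi -83.6
```

move_arm(
  offset=[
    [0.8,-0.18,0],
    [0.8,-0.18,0],
    [0.8,-0.18,0],
    [0.8,-0.18,0],
    [0.8,-0.18,0],
  ],
  twist=[
    [0,0,0.12],
    [0,0,0.12],
    [0,0,0.12],
    [0,0,0.12],
    [0,0,0.12],
  ],
  grip=[0.17,0.17,0.17,0.17,0.17],
)

```text
time: 18.0
ee_pos: [0.6093, -0.0742, 0.2699]
tcp_rot: [179.9, 0.2, 136.0]
wrist_force: [2.7, -0.5, -2.5]
opening: 0.0146
grasp_force: 1.6
```

move_arm(
  offset=[
    [0.8,-0.18,0],
    [0.8,-0.18,0],
    [0.8,-0.18,0],
    [0.8,-0.18,0],
    [0.8,-0.18,0],
  ],
  twist=[
    [0,0,0.12],
    [0,0,0.12],
    [0,0,0.12],
    [0,0,0.12],
    [0,0,0.12],
  ],
  grip=[0.17,0.17,0.17,0.17,0.17],
)

```text
time: 18.5
ee_pos: [0.5805, -0.0458, 0.27]
tcp_rot: [179.9, 0.1, 101.6]
wrist_force: [2.4, -2.2, -2.0]
opening: 0.0145
grasp_force: 1.6
```

```bash
python3 st.py
```

```text
18.5 [-4.5  9.8 17.3 97.3 -0.1 73.9] [ 0.5805 -0.0458  0.27  ] [1.799e+02 1.000e-01 1.016e+02] [ 2.4 -2.2 -2. ] r 0.0693 psi -151.6
```

move_arm(
  offset=[
    [0.8,-0.18,0],
    [0.8,-0.18,0],
    [0.8,-0.18,0],
    [0.8,-0.18,0],
    [0.8,-0.18,0],
  ],
  twist=[
    [0,0,0.12],
    [0,0,0.12],
    [0,0,0.12],
    [0,0,0.12],
    [0,0,0.12],
  ],
  grip=[0.17,0.17,0.17,0.17,0.17],
)

```text
time: 19.0
ee_pos: [0.5729, -0.0062, 0.2699]
tcp_rot: [179.8, 0.0, 67.2]
wrist_force: [0.6, -4.0, -3.3]
opening: 0.0147
grasp_force: 1.7
```

move_arm(
  offset=[
    [0.8,-0.18,0],
    [0.8,-0.18,0],
    [0.8,-0.18,0],
    [0.8,-0.18,0],
    [0.8,-0.18,0],
  ],
  twist=[
    [0,0,0.12],
    [0,0,0.12],
    [0,0,0.12],
    [0,0,0.12],
    [0,0,0.12],
  ],
  grip=[0.17,0.17,0.17,0.17,0.17],
)

```text
time: 19.5
ee_pos: [0.5884, 0.0313, 0.2697]
tcp_rot: [180.0, 0.0, 32.9]
wrist_force: [-3.9, 0.0, -2.0]
opening: 0.0142
grasp_force: 2.0
```

```bash
python3 st.py;python3 - <<'E'
from h import *
o=bot.get_obs();p=viewer.camera("wrist");Wi=cloud(p,o);V=Wi.reshape(-1,3)
H=V[(V[:,2]>.279)&(V[:,2]<.296)&(np.hypot(V[:,0]-.607,V[:,1]-.042)<.03)];h=np.median(H,0);print(len(H),h,np.degrees(np.arctan2(h[1]+.0128,h[0]-.6415)),np.hypot(h[1]+.0128,h[0]-.6415))
for n,z in(("hub",.240),("handle",.261)):
    for q in finder.pinpoint(p,n)[:1]: print(n,q["position"],q["p"],atz(p,q["position"],z,o).round(4))
E
```

```text
19.5 [  3.1  10.9  18.6  97.6  -0.  150.2] [0.5884 0.0313 0.2697] [180.    0.   32.9] [-3.9  0.  -2. ] r 0.069 psi 140.3
2994 [0.60274629 0.04013461 0.28889575] 126.2080580705539 0.06560429302574501
hub [365.3, 194.5] 0.61 [ 0.6418 -0.0113  0.24  ]
handle [256.5, 213.7] 0.7 [0.6035 0.0408 0.261 ]
```

move_arm(
  offset=[
    [0.8,-0.18,0],
    [0.53,-0.13,0],
    [0,0,0],
    [-0.6,0,0],
    [-0.8,0,0],
  ],
  twist=[
    [0,0,0.12],
    [0,0,0.08],
    [0,0,0],
    [0,0,0],
    [0,0,0],
  ],
  grip=[0.17,0.17,0.17,0.17,0.17],
)

```text
time: 20.15
ee_pos: [0.5853, 0.035, 0.2686]
tcp_rot: [180.0, -0.0, 21.9]
wrist_force: [0.3, -0.7, -0.1]
opening: 0.0144
grasp_force: 0.0
```

move_arm(
  offset=[
    [0,0,-2.5],
    [0,0,-2.5],
    [0,0,-2],
    [0,0,0],
  ],
  twist=[
    [0,0,0],
    [0,0,0],
    [0,0,0],
    [0,0,0],
  ],
  grip=[0.17,0.17,0.17,0.17],
)

```text
time: 20.55
ee_pos: [0.5854, 0.035, 0.3418]
tcp_rot: [179.9, -0.3, 21.8]
wrist_force: [0.8, 0.2, -0.0]
opening: 0.0148
grasp_force: 0.0
```

```bash
python3 st.py; cat > hm.py <<'E'
from h import *
from scipy.optimize import least_squares
o=bot.get_obs();p=viewer.camera("wrist");V=cloud(p,o).reshape(-1,3);C=np.array([.6415,-.0128])
def rep(n,h,c=C): print(n,h[:2].round(4),"phi",np.degrees(np.arctan2(h[1]-c[1],h[0]-c[0])).round(2),"r",np.hypot(*(h[:2]-c)).round(4))
g=[.62,.049]
for zl in(.2825,.285,.288):
    H=V[(V[:,2]>zl)&(V[:,2]<.2965)&(np.hypot(V[:,0]-g[0],V[:,1]-g[1])<.02)]
    if len(H)>5: rep("top>%.4f n=%d z=%.4f"%(zl,len(H),np.median(H[:,2])),H.mean(0))
P={}
for n,z in(("hub",.240),("handle",.261)):
    for q in finder.pinpoint(p,n)[:1]: P[n]=atz(p,q["position"],z,o);print(n,q["p"],P[n].round(4))
if len(P)==2: rep("finder",P["handle"],P["hub"][:2])
Q=V[(V[:,2]>.220)&(V[:,2]<.231)];Q=Q[np.abs(np.hypot(Q[:,0]-C[0],Q[:,1]-C[1])-.068)<.012]
s=least_squares(lambda q:np.hypot(Q[:,0]-q[0],Q[:,1]-q[1])-q[2],[.64,-.013,.068],loss="soft_l1",f_scale=.003);print("rim",s.x.round(4))
E
python3 hm.py
```

```text
20.55 [  3.4  13.3  29.6 106.   -0.  161.6] [0.5854 0.035  0.3418] [179.9  -0.3  21.8] [ 0.8  0.2 -0. ] r 0.0737 psi 139.5
top>0.2825 n=564 z=0.2890 [0.6168 0.048 ] phi 112.1 r 0.0656
top>0.2850 n=534 z=0.2891 [0.6165 0.0479] phi 112.35 r 0.0656
top>0.2880 n=373 z=0.2902 [0.6162 0.0478] phi 112.71 r 0.0657
hub 0.81 [ 0.6407 -0.0107  0.24  ]
handle 0.85 [0.6146 0.0485 0.261 ]
finder [0.6146 0.0485] phi 113.78 r 0.0647
rim [ 0.6427 -0.0112  0.0639]
```

```bash
python3 - <<'E'
from h import *
o=bot.get_obs();Q0=R.from_euler("xyz",o["tcp_rot"],degrees=True);x=np.array(o["ee_pos"]);T=np.array([.561,-.0148,.4455])
P=[(x,Q0)]
for i in range(1,20):
    s=i/19;P.append((x+(T-x)*s,down(21.8+153.66*s)))
plan(P)
E
```

```text
[[-0.22, 0.2, -0.57], [-0.24, 0.16, -0.56], [-0.26, 0.13, -0.57], [-0.28, 0.09, -0.57], [-0.29, 0.05, -0.56]] [[0.0, 0.001, -0.141], [0.0, 0.0, -0.141], [0.0, 0.0, -0.142], [0.0, 0.0, -0.141], [0.001, 0.0, -0.141]]
[[-0.29, 0.01, -0.57], [-0.29, -0.03, -0.57], [-0.29, -0.08, -0.56], [-0.27, -0.11, -0.57], [-0.25, -0.15, -0.57]] [[0.0, 0.0, -0.141], [0.0, 0.0, -0.141], [0.0, 0.0, -0.141], [0.0, 0.0, -0.142], [0.0, 0.0, -0.141]]
[[-0.23, -0.18, -0.56], [-0.2, -0.21, -0.57], [-0.17, -0.24, -0.57], [-0.13, -0.26, -0.56], [-0.09, -0.28, -0.57]] [[0.0, 0.0, -0.141], [0.0, -0.001, -0.141], [0.0, 0.0, -0.141], [0.0, 0.0, -0.141], [0.0, 0.0, -0.141]]
[[-0.06, -0.29, -0.57], [-0.01, -0.29, -0.56], [0.02, -0.29, -0.57], [0.07, -0.29, -0.57]] [[0.0, 0.0, -0.142], [0.0, 0.0, -0.141], [0.0, 0.0, -0.141], [0.0, 0.0, -0.141]]
```

move_arm(
  offset=[
    [-0.22,0.2,-0.57],
    [-0.24,0.16,-0.57],
    [-0.26,0.13,-0.57],
    [-0.28,0.09,-0.57],
    [-0.29,0.05,-0.57],
  ],
  twist=[
    [0,0,-0.141],
    [0,0,-0.141],
    [0,0,-0.141],
    [0,0,-0.141],
    [0,0,-0.141],
  ],
  grip=[0.17,0.17,0.17,1,1],
)

```text
time: 21.2
ee_pos: [0.5789, 0.0221, 0.3659]
tcp_rot: [-179.9, 0.1, 62.5]
wrist_force: [0.3, 0.9, 0.2]
opening: 0.0429
grasp_force: 0.0
```

move_arm(
  offset=[
    [-0.29,0.01,-0.57],
    [-0.29,-0.03,-0.57],
    [-0.29,-0.08,-0.57],
    [-0.27,-0.11,-0.57],
    [-0.25,-0.15,-0.57],
  ],
  twist=[
    [0,0,-0.141],
    [0,0,-0.141],
    [0,0,-0.141],
    [0,0,-0.141],
    [0,0,-0.141],
  ],
  grip=[1,1,1,1,1],
)

```text
time: 21.7
ee_pos: [0.5725, 0.009, 0.3944]
tcp_rot: [-179.9, 0.0, 102.9]
wrist_force: [-0.3, -0.2, -0.4]
opening: 0.0853
grasp_force: 0.0
```

move_arm(
  offset=[
    [-0.23,-0.18,-0.57],
    [-0.2,-0.21,-0.57],
    [-0.17,-0.24,-0.57],
    [-0.13,-0.26,-0.57],
    [-0.09,-0.28,-0.57],
  ],
  twist=[
    [0,0,-0.141],
    [0,0,-0.141],
    [0,0,-0.141],
    [0,0,-0.141],
    [0,0,-0.141],
  ],
  grip=[1,1,1,1,1],
)

```text
time: 22.2
ee_pos: [0.5661, -0.0041, 0.423]
tcp_rot: [-179.9, -0.1, 143.3]
wrist_force: [-0.2, -0.3, 0.8]
opening: 0.0854
grasp_force: 0.0
```

move_arm(
  offset=[
    [-0.06,-0.29,-0.57],
    [-0.01,-0.29,-0.57],
    [0.02,-0.29,-0.57],
    [0.07,-0.29,-0.57],
    [0,0,0],
  ],
  twist=[
    [0,0,-0.141],
    [0,0,-0.141],
    [0,0,-0.141],
    [0,0,-0.141],
    [0,0,0],
  ],
  grip=[1,1,1,1,1],
)

```text
time: 22.7
ee_pos: [0.5611, -0.0148, 0.4464]
tcp_rot: [-180.0, -0.0, 175.4]
wrist_force: [0.5, 0.6, -0.2]
opening: 0.0854
grasp_force: 0.0
```

```bash
cat > cmp.py <<'E'
from fit import *
import sys
o=bot.get_obs();print(o["time"],o["ee_pos"],o["tcp_rot"])
p=viewer.camera("wrist");W=cloud(p,o)
D=np.load("/tmp/w.npz")
C=np.array([.6410,-.0128])
for n,X,I,dz in(("before",D["W"],D["c"],0),("now",W,p["color"],.0059)):
    V=X.reshape(-1,3);z=V[:,2]+dz
    for zl in(.275,.285,.290):
        H=V[(z>zl)&(z<.305)&(np.hypot(V[:,0]-.62,V[:,1]-.049)<.022)];h=H.mean(0)
        print(n,zl,len(H),h.round(4),"phi",np.degrees(np.arctan2(h[1]-C[1],h[0]-C[0])).round(2))
    # spoke/wheel orientation: top-plane mask of wheel in polar coords about C
    m=(z>.222)&(z<.236);r=np.hypot(V[:,0]-C[0],V[:,1]-C[1]);k=m&(r>.028)&(r<.056)
    a=np.degrees(np.arctan2(V[k,1]-C[1],V[k,0]-C[0]))
    f=np.angle(np.mean(np.exp(3j*np.radians(a))))/3;print(n,"spokes",k.sum(),np.degrees(f).round(2),"mod 120")
    s=X[...,2]
edges(W)
B=W.reshape(-1,3);B=B[(abs(B[:,0]-.6)<.14)&(abs(B[:,1])<.1)&(B[:,2]>.06)&(B[:,2]<.085)];print("platen pts z",np.median(B[:,2]) if len(B) else None)
cv2.imwrite("pics/%s.png"%sys.argv[1],np.hstack([cv2.resize(i[80:290,170:380],(400,400),interpolation=2) for i in(D["c"],p["color"])])[:,:,::-1])
E
python3 cmp.py h
```

```text
22.7 [ 0.56107702 -0.01476213  0.44641476] [-1.79966724e+02 -2.66181124e-02  1.75375851e+02]
before 0.275 315 [0.6195 0.0485 0.2902] phi 109.32
before 0.285 235 [0.6205 0.049  0.2936] phi 108.33
before 0.29 195 [0.6213 0.0493 0.2948] phi 107.59
before spokes 578 -12.57 mod 120
now 0.275 303 [0.6125 0.0458 0.2845] phi 115.95
now 0.285 228 [0.6136 0.0461 0.2878] phi 114.93
now 0.29 189 [0.6143 0.0466 0.289 ] phi 114.24
now spokes 561 -5.77 mod 120
bed x at y=-.01: 0.529 yaw -6.6 20 27 sd 0.0005 -0.143 0.125
boards x at y=-.01: 0.5283 yaw -6.6 70 70 sd 0.0005 -0.074 0.054
platen pts z 0.07206796735427462
```

View pics/h.png

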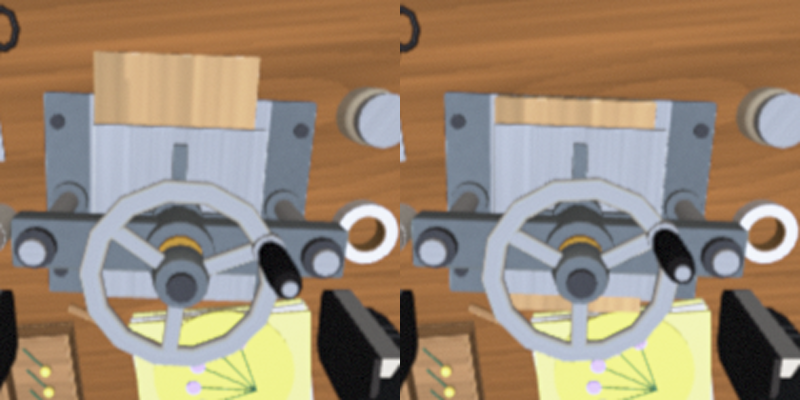

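```bash
python3 - <<'E'
from h import *
o=bot.get_obs();Q0=R.from_euler("xyz",o["tcp_rot"],degrees=True);x=np.array(o["ee_pos"]);T=np.array([.5845,.0352,.36])
P=[(x,Q0)];n=5
for i in range(1,n+1):
    s=i/n;P.append((x+(T-x)*s,down(175.4+26.6*s)))
for z in(.336,.312,.288,.265): P.append(((T[0],T[1],z),down(202)))
plan(P)
E
```

```text
[[-0.38, 1.03, 1.72], [-0.48, 0.99, 1.72], [-0.56, 0.94, 1.72], [-0.66, 0.89, 1.73], [-0.73, 0.82, 1.72]] [[0.0, -0.001, -0.098], [0.0, 0.0, -0.093], [-0.001, 0.0, -0.093], [0.0, 0.0, -0.093], [0.0, 0.0, -0.093]]
[[0.01, 0.0, 2.4], [0.0, 0.0, 2.4], [0.0, -0.01, 2.4], [0.0, 0.0, 2.3]] [[0.0, 0.0, 0.0], [0.0, 0.0, 0.0], [0.0, 0.0, 0.0], [0.0, 0.0, 0.0]]
```

move_arm(
  offset=[
    [-0.38,1.03,1.72],
    [-0.48,0.99,1.72],
    [-0.56,0.94,1.72],
    [-0.66,0.89,1.72],
    [-0.73,0.82,1.72],
  ],
  twist=[
    [0,0,-0.098],
    [0,0,-0.093],
    [0,0,-0.093],
    [0,0,-0.093],
    [0,0,-0.093],
  ],
  grip=[0.17,0.17,0.17,0.17,0.17],
)

```text
time: 23.25
ee_pos: [0.5842, 0.0359, 0.3589]
tcp_rot: [-180.0, -0.1, -157.9]
wrist_force: [0.4, -0.3, 0.3]
opening: 0.015
grasp_force: 0.0
```

move_arm(
  offset=[
    [0,0,2.4],
    [0,0,2.4],
    [0,0,2.4],
    [0,0,2.3],
    [0,0,0],
  ],
  twist=[
    [0,0,0],
    [0,0,0],
    [0,0,0],
    [0,0,0],
    [0,0,0],
  ],
  grip=[0.17,0.17,0.17,0.17,0.17],
)

```text
time: 23.75
ee_pos: [0.5829, 0.0354, 0.2615]
tcp_rot: [179.9, -0.3, -158.0]
wrist_force: [-0.8, -0.8, -0.3]
opening: 0.0147
grasp_force: 0.0
```

```bash
python3 st.py
```

```text
23.75 [  3.5  10.3  16.9  97.   -0.  -18.5] [0.5829 0.0354 0.2615] [ 179.9   -0.3 -158. ] [-0.8 -0.8 -0.3] r 0.0759 psi 140.5
```

move_arm(
  offset=[
    [-0.5,0,0],
    [-0.5,0,0],
    [0,0,0],
  ],
  twist=[
    [0,0,0],
    [0,0,0],
    [0,0,0],
  ],
  grip=[0.17,0.17,0.17],
)

```text
time: 24.05
ee_pos: [0.5946, 0.0395, 0.2666]
tcp_rot: [-180.0, 0.1, -157.9]
wrist_force: [-0.2, 0.4, -0.6]
opening: 0.0145
grasp_force: 0.0
```

move_arm(
  offset=[
    [-0.15,0,0],
    [0,0,0],
  ],
  twist=[
    [0,0,0],
    [0,0,0],
  ],
  grip=[0.17,0.17],
)

```text
time: 24.25
ee_pos: [0.5953, 0.0398, 0.266]
tcp_rot: [-180.0, 0.0, -157.8]
wrist_force: [-0.2, 0.9, 0.6]
opening: 0.0146
grasp_force: 0.0
```

move_arm(
  offset=[
    [-0.15,0,0],
    [0,0,0],
  ],
  twist=[
    [0,0,0],
    [0,0,0],
  ],
  grip=[0.17,0.17],
)

```text
time: 24.45
ee_pos: [0.5965, 0.0403, 0.2657]
tcp_rot: [-180.0, -0.0, -157.8]
wrist_force: [-0.1, -0.0, -0.6]
opening: 0.0145
grasp_force: 0.0
```

move_arm(
  offset=[
    [-0.15,0,0],
    [0,0,0],
  ],
  twist=[
    [0,0,0],
    [0,0,0],
  ],
  grip=[0.17,0.17],
)

```text
time: 24.65
ee_pos: [0.5979, 0.0409, 0.2656]
tcp_rot: [-180.0, -0.0, -157.8]
wrist_force: [-0.2, 0.9, -0.7]
opening: 0.0144
grasp_force: 0.0
```

move_arm(
  offset=[
    [-0.15,0,0],
    [0,0,0],
  ],
  twist=[
    [0,0,0],
    [0,0,0],
  ],
  grip=[0.17,0.17],
)

```text
time: 24.85
ee_pos: [0.5992, 0.0415, 0.2656]
tcp_rot: [-180.0, -0.0, -157.8]
wrist_force: [-1.0, 0.2, 0.8]
opening: 0.0145
grasp_force: 0.2
```

move_arm(
  offset=[
    [-0.25,0,0],
    [-0.25,0,0],
    [-0.24,-0.02,0],
    [0,0,0],
    [0,0,0],
  ],
  twist=[
    [0,0,0.04],
    [0,0,0.04],
    [0,0,0.03],
    [0,0,0],
    [0,0,0],
  ],
  grip=[0.17,0.17,0.17,0.17,0.17],
)

```text
time: 25.35
ee_pos: [0.6061, 0.0438, 0.2656]
tcp_rot: [-180.0, -0.0, -164.1]
wrist_force: [-1.5, 0.2, 0.2]
opening: 0.0145
grasp_force: 0.7
```

```bash
python3 st.py
```

```text
25.35 [  4.1  13.5  21.1  97.6  -0.  -11.8] [0.6061 0.0438 0.2656] [-180.    -0.  -164.1] [-1.5  0.2  0.2] r 0.0668 psi 122.0
```

Moved 7.3 mm in contact. Back off, lift and go to the viewing pose.

move_arm(
  offset=[
    [0.6,0,0],
    [0.8,0,0],
    [0,0,-2.5],
    [0,0,-2.5],
    [0,0,-2.5],
  ],
  twist=[
    [0,0,0],
    [0,0,0],
    [0,0,0],
    [0,0,0],
    [0,0,0],
  ],
  grip=[0.17,0.17,0.17,0.17,0.17],
)

```text
time: 25.85
ee_pos: [0.5919, 0.0396, 0.3419]
tcp_rot: [-180.0, 0.0, -164.1]
wrist_force: [1.0, 0.2, 1.4]
opening: 0.0144
grasp_force: 0.0
```

```bash
python3 - <<'E'
from h import *
o=bot.get_obs();print(o["ee_pos"],o["tcp_rot"]);Q0=R.from_euler("xyz",o["tcp_rot"],degrees=True);x=np.array(o["ee_pos"]);T=np.array([.561,-.0148,.446])
P=[(x,Q0)];n=5
for i in range(1,n+1):
    s=i/n;P.append((x+(T-x)*s,down(195.9-20.5*s)))
plan(P)
E
```

```text
[0.59190109 0.03964413 0.34190098] [-1.79963734e+02  1.14582385e-02 -1.64123900e+02]
[[0.89, -0.88, -2.08], [0.83, -0.94, -2.08], [0.76, -0.99, -2.09], [0.68, -1.05, -2.08], [0.61, -1.09, -2.08]] [[-0.001, 0.0, 0.071], [0.0, 0.0, 0.072], [0.0, 0.0, 0.071], [0.0, 0.0, 0.072], [0.0, 0.0, 0.071]]
```

move_arm(
  offset=[
    [0.89,-0.88,-2.08],
    [0.83,-0.94,-2.08],
    [0.76,-0.99,-2.08],
    [0.68,-1.05,-2.08],
    [0.61,-1.09,-2.08],
  ],
  twist=[
    [0,0,0.071],
    [0,0,0.071],
    [0,0,0.071],
    [0,0,0.071],
    [0,0,0.071],
  ],
  grip=[1,1,1,1,1],
)

```text
time: 26.35
ee_pos: [0.5609, -0.015, 0.446]
tcp_rot: [-180.0, 0.1, 175.4]
wrist_force: [0.9, 0.0, -0.1]
opening: 0.0848
grasp_force: 0.0
```

move_arm(
  offset=[
    [0,0,0],
    [0,0,0],
    [0,0,0],
  ],
  twist=[
    [0,0,0],
    [0,0,0],
    [0,0,0],
  ],
  grip=[1,1,1],
)

```text
time: 26.65
ee_pos: [0.562, -0.0141, 0.4436]
tcp_rot: [-180.0, -0.1, 175.6]
wrist_force: [0.8, -0.4, -0.1]
opening: 0.0855
grasp_force: 0.0
```

```bash
python3 cmp.py i
```

```text
26.65 [ 0.56198553 -0.01413614  0.44357569] [-1.79972800e+02 -7.23384344e-02  1.75618372e+02]
before 0.275 315 [0.6195 0.0485 0.2902] phi 109.32
before 0.285 235 [0.6205 0.049  0.2936] phi 108.33
before 0.29 195 [0.6213 0.0493 0.2948] phi 107.59
before spokes 578 -12.57 mod 120
now 0.275 310 [0.6208 0.0489 0.2841] phi 108.17
now 0.285 230 [0.6218 0.0494 0.2875] phi 107.15
now 0.29 189 [0.6226 0.0498 0.2888] phi 106.37
now spokes 570 -13.76 mod 120
bed x at y=-.01: 0.5285 yaw -6.83 20 27 sd 0.0006 -0.141 0.125
boards x at y=-.01: 0.5282 yaw -6.54 70 70 sd 0.0004 -0.073 0.055
platen pts z 0.07209848462867532
```

View pics/i.png

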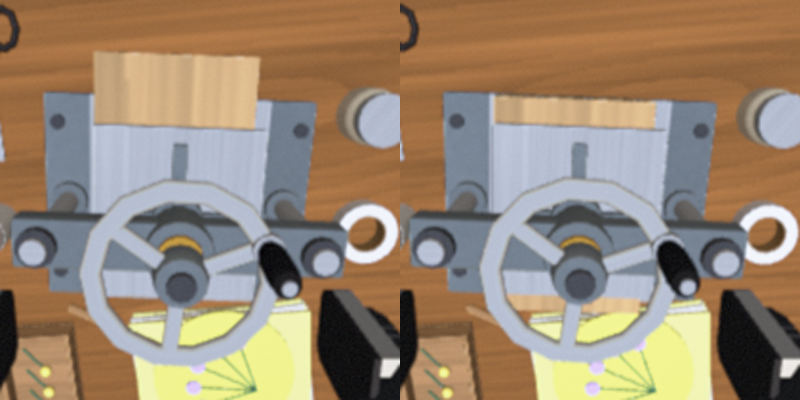

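```bash
python3 -c "
from workcell import bot
print(bot.job_done())"
```

```text
the job is handed in; nothing more can be done
None
```

I pushed the boards in flush with the bed (within about 1 mm) and turned the wheel clockwise one full turn (about 1° over by camera). By camera the platen now sits on the boards; the hand is clear, and I handed the job in at about 27 s.

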